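# Prop the counter bin's lid on its stay and take out the lemon

### The job

Get the lemon out of the lidded counter bin: push the lid up by the wooden tongue on its left until the spring stay on the side facing you has caught its stop pin, then let the lid down gently on to the stay so that it stands open by itself with nothing touching it. Only then reach in, lift the lemon out and put it gently into the glass bowl, leaving the lid propped. Never let the lid slam, do not shove the bowl, and leave the jam jar and pepper mill undisturbed.

Things in the scene. Friction and masses are not known exactly. Their poses are not given: they have to be found in the camera images.
- bin: White counter bin with blue rim and foot, fixed to the counter: outside 200 (its x) x 250 (its y) x 90 mm high, walls and floor 6 mm. Origin: centre of its underside, z up. Its -x side has the tongue and faces the robot's left, roughly; the lid hinges along its +x rim (robot's right); its -y wall faces the robot and carries the stay.
- lid (a joint): Angle of the wooden lid (0.35 kg), rad: 0 closed, positive opens it upward and to the robot's right, hard stop 1.50. Axis along the bin's y through x +0.100, z +0.099 of the bin's frame. Unsupported it falls shut from every angle. 9 mm thick, 204 mm from axis to free edge. Raised past about 1.36 the stay catches; lowered again it rests on the stay at about 1.33, leaning a little over the bin.
- lid_tongue (a point): Middle of the outer lower edge of the darker wooden tongue that sticks out level from the lid's free edge: 80 mm wide (along the bin's y), 8 mm thick, 31 mm proud of the lid. It moves with the lid, 235 mm from the axis; closed it is 90 mm above the counter with free space below. The lid's underside turns towards the robot's left as it opens.
- stay (a joint): Angle of the stay relative to the lid, rad: 0 as it lies with the lid closed, about 0.53 when propped. A flat steel bar, 16 x 4 x 166 mm, outside the bin's -y wall, pivoted on the lid 115 mm from the lid's axis. A weak spring holds it on a fixed stop pin on that wall; when the lid is high enough its shoulder drops past the pin by itself, and lowering the lid sets it on the pin.
- lemon: Yellow lemon, 78 mm long (its own x axis), 55 mm wide, 56 mm high, about 0.1 kg, lying on the bin's floor in the half nearer the tongue, its length roughly along the bin's x. Its origin is 28 mm from its middle (under it as it lies).
- lemon_mid (a point): Middle of the lemon.
- bowl: Empty clear pressed-glass bowl, 154 mm across the rim, 76 mm high, 0.6 kg, loose; inside it narrows to about 60 mm at the floor, which is 11 mm above the counter. Origin: centre of its underside. It stands left of the bin, in either the near or the far place.
- jam_jar: Jam jar with a green cap, 62 mm across, 86 mm high, loose; it stands in the place left of the bin that the bowl has not. Origin: centre of its underside.
- pepper_mill: Wooden pepper mill, 58 mm across, 150 mm high, loose, between the bin and the robot. Origin: centre of its underside.
Not all that is in view belongs to the job. There is more than one size of the bowl; the job needs the middle-sized.

How it is judged:
By the outcome, as a careful person would: the job done as asked, in the order asked, and still so for the second after the job is handed in, with the robot touching nothing.
It also fails if it takes over 72 s, if anything falls off the work surface, if the arm or the gripper's body presses on something with over 40 N, if the wrist force passes 120 N, or if a joint passes its speed limit or range.

### The arm

A 7-joint arm with a two-finger parallel gripper is mounted at the origin on a cart in front of the work surface, level with it; the furniture and walls round the work are solid. World frame = base frame: x ahead of the robot, y to its left, z up, the work surface at z = 0. Lengths are in m, angles in degrees, forces in N, time in s.
With the tool pointing down it reaches from about 0.35 to 0.9 m from the base axis. Payload 7.2 kg.
Tool frame: the origin (TCP) lies between the finger pads; the fingertips stand 22 mm ahead of it and the grasp point (between the pads) lies 3 mm ahead of it; z points along the fingers, y is the line along which they close (so a half turn about z gives the same grasp; the last joint's range is limited). The gripper opens to 88 mm and grips with 3 to 60 N. Pads are 20 mm wide; open, the fingers measure 115 mm over their backs; the gripper's body (75 mm by 178 mm) begins 61 mm behind the grasp point.
Start: joints at [-77.934, 23.554, -0.728, 91.456, 0.321, 64.991, -4.71], TCP at [0.172, 0.601, 0.245] pointing down, gripper open.
Joint ranges: [-169.25, 169.25], [-16.82, 113.86], [-84.01, 82.57], [7.8, 145.47], [-59.2, 239.2], [7.22, 106.19], [-163.78, 163.78]. Speed limits (degrees/s): [136.94, 136.94, 172.46, 172.46, 180, 180, 180].

### API

Orientations are given as [roll, pitch, yaw] about the fixed x, y, z axes, in that order (R = Rz(yaw) Ry(pitch) Rx(roll)).
In Python, from plant import readout, eyes, ticket gives the robot as it stands.
- The arm moves only by the tool apply_moves, never from a script. Its argument "commands" is a list of rows, each a list of 7 numbers: the shift along the tool's x, y, z in mm, then the turn, a rotation vector about the tool's x, y, z in degrees, then the finger opening in mm, from 0 to 87.8. A call has 1 to 5 rows; each row is the pose to reach, as a shift and turn from the pose commanded when the call began, along the tool's axes at that moment; what a row does not reach only later rows make up. A row lasts 1/8 s, in which the tool goes at most 62.5 mm and 10.7 degrees, less where a joint would pass 70% of its speed; a pose out of reach is approached as far as the arm can. A call with a gripper value outside its range is refused whole. The fingers move at their own pace and stop on an object; the grip force is fixed at half the most. Time passes only in rows, so rows that repeat a pose let the fingers close. It gives the time, the measured TCP pose, the force, the opening and the grip force at its end, in the units of the state.
- readout.state(): the state, without advancing time (a new reading comes with each control period).
- eyes.read_camera(name): name is "scene" or "top" or "wrist"; returns the picture (480x640x3 uint8, red, green, blue); there is no depth.
- eyes.camera_params(name): a dict with "camera_matrix" (3x3 intrinsics, pixels), "k1" (the pictures are not rectified: a ray, as slopes to the right and down, at radius r is drawn at 1 + k1 r^2 times it, then the intrinsics apply), "camera_from_world" (4x4, takes a point from world to camera coordinates). Camera axes: x right, y up, looking along -z (the intrinsics and any distortion apply to the point x, -y, -z); pixel columns grow to the right and rows downward; lengths in m; the calibration is good to about 2 mm. A picture is of the moment at which its call begins: read the wrist's pose just before it. camera_params takes no time and is no camera call; for the wrist camera it gives the pose at the moment of the call.
- ticket.close_job(): hands the job in; it is judged then, once.
The state is a dict: "time_s": time; "joints": joint angles; "joint_velocities": joint speeds; "joint_torque": joint torques, N m; "eef_pos": TCP position; "orientation": TCP orientation; "ft_force": force on the tool from outside, world axes, zero at the start; "wrist_torque": the same for the moment, N m; "grip_width": finger opening in m; "gripper_force": force on a finger pad.
Only numpy, scipy, OpenCV 4.12 (cv2) and the standard library are available. Lean on these libraries where they do the work, as an engineer would, in place of code of your own. Each camera call takes 0.05 s, during which the arm holds its last target. There are 200 camera calls.

## Working session

There is one attempt and no reset: what is moved stays moved. The work goes in short steps, Python scripts to look and compute and a tool call to move; the robot and the scene stay as the last step left them, time stands still between calls to the robot, and variables do not carry over. Pictures are saved under pics/ and viewed, at most 12 in all, crops included, and the job is handed in when it is done.

Besides the shell and the picture viewer there is one more tool, called after ">>>" as a command line: name --pt "numbers of a row" for each row, then --argument value for the rest. apply_moves: Moves the arm, as the interface text tells. Its arguments: {"type":"object","properties":{"commands":{"type":"array"}},"required":["commands"]}

```bash
ls; mkdir -p pics; cat > h.py <<'E'
import numpy as np,cv2
from plant import readout,eyes,ticket
from scipy.spatial.transform import Rotation as R
def params(n):
    p=eyes.camera_params(n); return np.array(p["camera_matrix"]),p["k1"],np.array(p["camera_from_world"])
def ray(P,u,v):
    K,k1,T=P
    d=np.array([k1,0,0,0.]) 
    x,y=cv2.undistortPoints(np.array([[[u,v]]],float),K,d)[0,0]
    Rm=T[:3,:3]; o=-Rm.T@T[:3,3]
    w=Rm.T@np.array([x,-y,-1.]); return o,w/np.linalg.norm(w)
def plane(P,u,v,z):
    o,w=ray(P,u,v); return o+w*(z-o[2])/w[2]
def tri(a,b):
    (o1,w1),(o2,w2)=a,b
    s=np.linalg.lstsq(np.c_[w1,-w2],o2-o1,rcond=None)[0]
    p,q=o1+w1*s[0],o2+w2*s[1]; return (p+q)/2,np.linalg.norm(p-q)
def proj(P,X):
    K,k1,T=P; c=T[:3,:3]@np.array(X)+T[:3,3]; x,y=c[0]/-c[2],-c[1]/-c[2]
    f=1+k1*(x*x+y*y); return K[0,0]*x*f+K[0,2],K[1,1]*y*f+K[1,2]
def shot(n,f):
    P=params(n); im=cv2.cvtColor(np.asarray(eyes.read_camera(n)),cv2.COLOR_RGB2BGR); cv2.imwrite(f,im); np.savez(f+'.npz',K=P[0],k=P[1],T=P[2]); return im,P
def load(f):
    z=np.load(f+'.npz'); return cv2.imread(f),(z['K'],float(z['k']),z['T'])
def rot(s): return R.from_euler('xyz',s["orientation"],degrees=True)
E
python3 - <<'E'
from h import *
shot('scene','pics/s0.png');shot('top','pics/t0.png');
print(readout.state())
E
```

```text
pics
{'time_s': 0.1, 'joints': array([-77.93589279,  23.59242737,  -0.73095205,  91.49894538,
         0.32329056,  64.99056035,  -4.71018613]), 'joint_velocities': array([-0.05749989, -0.02153656,  0.08577987, -0.05077007,  0.10691104,
        0.0277771 ,  0.04129541]), 'joint_torque': array([ 2.70442302e-03, -5.89091635e+01,  6.43882547e-01, -2.91708755e+01,
       -5.37771697e-02,  1.46121421e-02,  4.43184365e-05]), 'eef_pos': array([0.17188153, 0.60046017, 0.24392782]), 'orientation': array([-1.79920417e+02,  6.80440773e-03,  1.64032659e+02]), 'ft_force': array([0.22947599, 0.21268648, 0.67624058]), 'wrist_torque': array([ 0.00429989,  0.04652303, -0.02449492]), 'gripper_force': 0.0, 'grip_width': 0.08757302537593313}
```

View pics/s0.png

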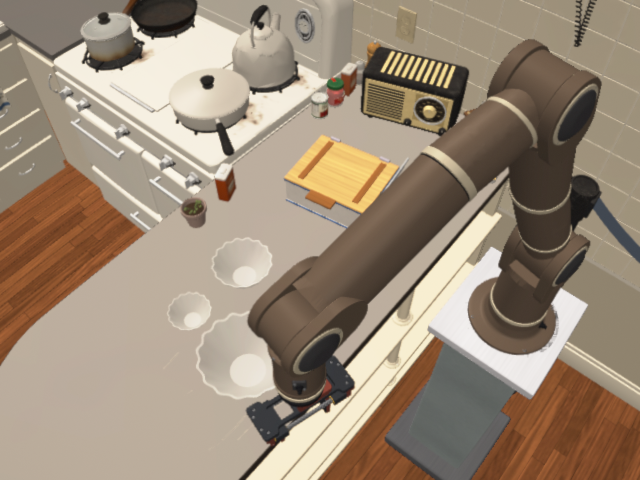

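View pics/t0.png

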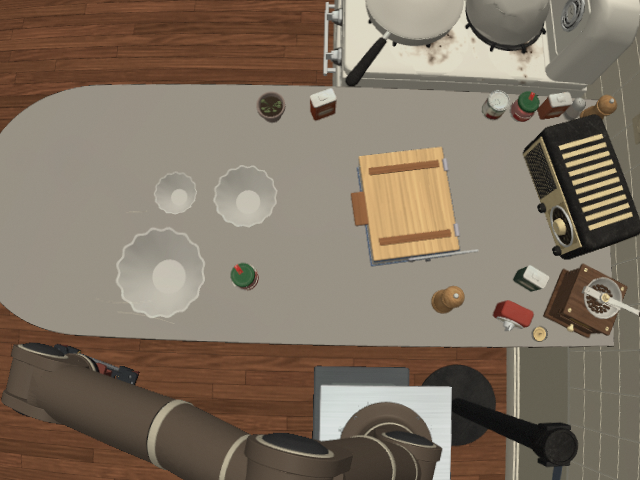

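Top view: bowls small (175,193), middle (245,196), large (160,272). The middle-sized one at (245,196) in the far place fits, and the jam jar has the near place at (243,275). Lid is at (408,205), tongue at (359,208), stay at (440,256), pepper mill at (448,298).

```bash
python3 - <<'E'
from h import *
for n,f in(('top','pics/t0.png'),('scene','pics/s0.png')):
    im,P=load(f); hsv=cv2.cvtColor(im,cv2.COLOR_BGR2HSV)
    o=ray(P,320,240)[0]; print(n,'cam',o.round(3),P[1])
    pts=[(359,208),(408,205)] if n=='top' else [(320,199),(340,170)]
    for u,v in pts: print(hsv[v,u])
im,P=load('pics/t0.png')
print('bowl rim edges', [plane(P,u,v,.076).round(3) for u,v in((214,196),(277,196),(245,166),(245,227))])
print('small',[plane(P,u,v,.05).round(3) for u,v in((154,193),(196,193))],'large',[plane(P,u,v,.1).round(3) for u,v in((117,272),(205,272))])
print('jar',plane(P,243,275,.086).round(3),'mill',plane(P,455,295,.15).round(3))
c=im[130:300,200:490]; cv2.imwrite('pics/c0.png',cv2.resize(c,None,fx=2.7,fy=2.7,interpolation=cv2.INTER_CUBIC))
im,P=load('pics/s0.png')
hs=cv2.cvtColor(im,cv2.COLOR_BGR2HSV)
E
```

```text
top cam [0.243 0.169 1.503] -0.20818882256640003
[ 13 142 138]
[ 17 114 212]
scene cam [-0.084  0.864  1.243] -0.15774540282848024
[ 14 174 177]
[ 20 132 244]
bowl rim edges [array([0.59 , 0.425, 0.076]), array([0.594, 0.274, 0.076]), array([0.666, 0.354, 0.076]), array([0.517, 0.347, 0.076])]
small [array([0.602, 0.579, 0.05 ]), array([0.603, 0.474, 0.05 ])] large [array([0.398, 0.641, 0.1  ]), array([0.405, 0.431, 0.1  ])]
jar [0.402 0.345 0.086] mill [ 0.36  -0.133  0.15 ]
```

View pics/c0.png

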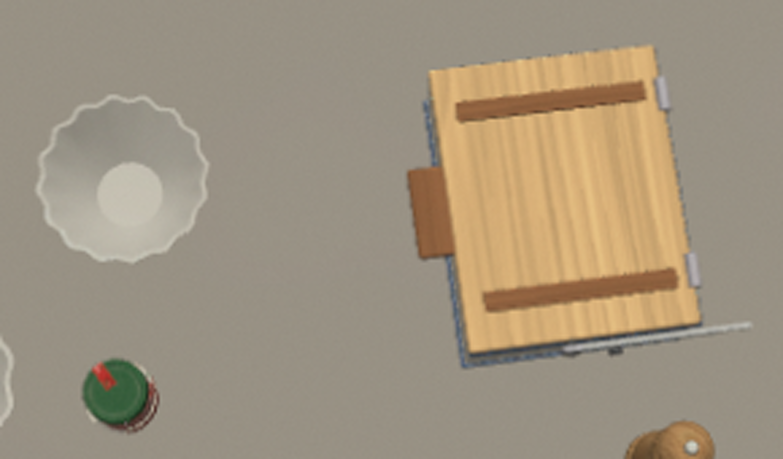

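The enlarged crop shows the middle bowl at crop (122,180), with a rim span of about 151 mm against the stated 154 mm, so it is the one. Tongue outer corners are at crop (407,170) and (419,258); lid corners are at (429,71), (653,46), (700,322), (471,353).

```bash
python3 - <<'E'
from h import *
im,P=load('pics/t0.png')
g=lambda u,v:(u/2.7+200,v/2.7+130)
t=[g(407,170),g(419,258)]
T=[plane(P,*p,.098) for p in t]; L=[plane(P,*g(*p),.099) for p in((429,71),(653,46),(700,322),(471,353))]
print('tongue',np.round(T,4)); print('lid',np.round(L,4)); 
print([np.linalg.norm(L[i]-L[(i+1)%4]).round(4) for i in range(4)],np.linalg.norm(T[0]-T[1]))
s,S=load('pics/s0.png'); h=cv2.cvtColor(s,cv2.COLOR_BGR2HSV)
m=((h[...,0]<17)&(h[...,1]>150)&(h[...,2]>120)).astype(np.uint8); m[:188]=0;m[212:]=0;m[:,:295]=0;m[:,350:]=0
c=max(cv2.findContours(m,0,2)[0],key=cv2.contourArea); q=cv2.boxPoints(cv2.minAreaRect(c)); print(q.round(1), c[:,0][[c[:,0,0].argmin(),c[:,0,0].argmax(),c[:,0,1].argmin(),c[:,0,1].argmax()]])
for X in T+L: print(np.round(proj(S,X),1))
E
```

```text
tongue [[0.5999 0.0996 0.098 ]
 [0.5222 0.0882 0.098 ]]
lid [[ 0.6901  0.0814  0.099 ]
 [ 0.72   -0.1188  0.099 ]
 [ 0.4718 -0.1558  0.099 ]
 [ 0.4407  0.0428  0.099 ]]
[np.float64(0.2024), np.float64(0.251), np.float64(0.201), np.float64(0.2524)] 0.07849890838123438
[[305.4 197.3]
 [309.6 188.2]
 [335.5 199.9]
 [331.3 209.1]] [[306 196]
 [335 201]
 [310 190]
 [327 207]]
[304.3 196.1]
[329.6 207.7]
[283.7 176.3]
[321.8 133.8]
[398.5 165.7]
[364.9 212.6]
```

```bash
cat >> h.py <<'E'
import json
from scipy.spatial.transform import Slerp
t=np.array([-.149,.989,0]); by=np.array([.989,.149,0]); Z=np.array([0,0,1.]); A=np.array([.596,-.138,.099])
def tool(al):   # tilted al deg from vertical, pointing to bin +x
    a=np.radians(al); z=-np.sin(a)*t-np.cos(a)*Z; return R.from_matrix(np.c_[np.cross(by,z),by,z])
def U(r,th): return A+r*(np.cos(th)*t+np.sin(th)*Z)+.009*(np.sin(th)*t-np.cos(th)*Z)
def lidpose(th,al=45,clear=0,d=.022):
    M=tool(al); tip=np.array([-.010-clear,0,d]); 
    X=U(.235,th)+M.apply([.010+clear,0,d-.022]) if th<=np.pi/2-np.radians(al) else U(.235-d,th)-M.apply([-.010-clear,0,.022])
    return X,M
def getc():
    c=json.load(open('cmd.json')); return np.array(c['p']),R.from_quat(c['q'])
def setc(p,M): json.dump({'p':list(p),'q':list(M.as_quat())},open('cmd.json','w'))
def rows(poses,grip):
    """poses one per row; prints calls of <=5 rows, updates the commanded pose"""
    for i in range(0,len(poses),5):
        p0,M0=getc(); out=[]
        for p,M in poses[i:i+5]:
            s=np.round(M0.inv().apply(p-p0)*1000,1); w=np.round((M0.inv()*M).as_rotvec(degrees=True),1)
            out.append([*map(float,s),*map(float,w),grip])
        setc(p0+M0.apply(s/1000),M0*R.from_rotvec(w,degrees=True)); print(json.dumps(out))
def line(p1,M1,n=None,p0=None,step=.045):
    q,M=getc() if p0 is None else p0
    n=n or int(max(np.ceil(np.linalg.norm(p1-q)/step),np.ceil(np.degrees((M.inv()*M1).magnitude())/9)))
    sl=Slerp([0,1],R.concatenate([M,M1])); return [(q+(p1-q)*k/n,sl(k/n)) for k in range(1,n+1)]
def check():
    s=readout.state(); p,M=getc(); print('t',s['time_s'].__round__(2),'pos',s['eef_pos'].round(4),'err mm',((s['eef_pos']-p)*1000).round(1),'ang',round(float(np.degrees((M.inv()*rot(s)).magnitude())),2),'F',s['ft_force'].round(1),'w',round(s['grip_width'],4),'gf',round(s['gripper_force'],1),'J',s['joints'].round(0)); return s
E
python3 - <<'E'
from h import *
s=readout.state(); setc(np.array([.172,.601,.245]),rot(s))
rows(line(np.array([.40,.36,.36]),tool(0)),0)
X,M=lidpose(0,45,.012); pre=X-M.apply([0,0,.09]); print('pre',pre,'contact',X)
rows(line(pre,M),0)
E
```

```text
[[-35.7, -21.1, -14.3, -0.0, 0.0, 8.2, 0], [-71.4, -42.3, -28.7, -0.0, 0.0, 16.4, 0], [-107.1, -63.4, -43.0, -0.0, 0.0, 24.5, 0], [-142.8, -84.6, -57.4, -0.0, 0.0, 32.7, 0], [-178.4, -105.7, -71.7, -0.0, 0.0, 40.9, 0]]
[[-40.9, 7.4, -14.3, -0.0, 0.1, 8.2, 0], [-81.7, 14.8, -28.7, -0.0, 0.1, 16.4, 0], [-122.5, 22.2, -43.0, -0.0, 0.1, 24.6, 0]]
pre [0.54918612 0.17273102 0.13807689] contact [0.55866766 0.10979651 0.0744424 ]
[[-25.9, 15.0, 27.7, -0.0, -5.6, -0.0, 0], [-51.9, 30.0, 55.4, -0.0, -11.3, -0.0, 0], [-77.8, 45.0, 83.1, -0.0, -16.9, -0.0, 0], [-103.7, 60.0, 110.9, -0.0, -22.5, -0.0, 0], [-129.6, 74.9, 138.6, -0.0, -28.1, -0.0, 0]]
[[-9.9, 15.0, 36.7, -0.0, -5.7, 0.0, 0], [-19.7, 30.0, 73.3, -0.1, -11.3, 0.0, 0], [-29.5, 45.0, 110.0, -0.1, -16.9, 0.0, 0]]
```

>>> apply_moves --pt "-35.7 -21.1 -14.3 0 0 8.2 0" --pt "-71.4 -42.3 -28.7 0 0 16.4 0" --pt "-107.1 -63.4 -43 0 0 24.5 0" --pt "-142.8 -84.6 -57.4 0 0 32.7 0" --pt "-178.4 -105.7 -71.7 0 0 40.9 0"

```text
time_s: 0.72
eef_pos: [0.3151, 0.4489, 0.3166]
orientation: [-180.0, 0.0, 122.9]
ft_force: [-0.0, -0.2, -0.4]
grip_width: 0.0411
gripper_force: 0.0
```

>>> apply_moves --pt "-40.9 7.4 -14.3 0 0.1 8.2 0" --pt "-81.7 14.8 -28.7 0 0.1 16.4 0" --pt "-122.5 22.2 -43 0 0.1 24.6 0"

```text
time_s: 1.1
eef_pos: [0.4006, 0.3585, 0.3596]
orientation: [-180.0, -0.1, 98.3]
ft_force: [0.6, 0.3, 0.1]
grip_width: 0.0113
gripper_force: 0.0
```

>>> apply_moves --pt "-25.9 15 27.7 0 -5.6 0 0" --pt "-51.9 30 55.4 0 -11.3 0 0" --pt "-77.8 45 83.1 0 -16.9 0 0" --pt "-103.7 60 110.9 0 -22.5 0 0" --pt "-129.6 74.9 138.6 0 -28.1 0 0"

```text
time_s: 1.72
eef_pos: [0.4936, 0.2422, 0.2196]
orientation: [-180.0, 28.2, 98.6]
ft_force: [-0.7, 1.5, -0.5]
grip_width: 0.0005
gripper_force: 0.0
```

>>> apply_moves --pt "-9.9 15 36.7 0 -5.7 0 0" --pt "-19.7 30 73.3 -0.1 -11.3 0 0" --pt "-29.5 45 110 -0.1 -16.9 0 0" --pt "-29.5 45 110 -0.1 -16.9 0 0"

```text
time_s: 2.22
eef_pos: [0.5479, 0.1711, 0.1339]
orientation: [-179.6, 45.2, 98.8]
ft_force: [-0.9, 0.8, -0.6]
grip_width: 0.0006
gripper_force: 0.0
```

```bash
python3 - <<'E'
from h import *
check(); im,P=shot('wrist','pics/w0.png')
h=cv2.cvtColor(im,cv2.COLOR_BGR2HSV)
print([np.round(proj(P,X),0) for X in ([.5999,.0996,.098],[.5222,.0882,.098])])
E
```

```text
t 2.23 pos [0.5479 0.1711 0.1339] err mm [-1.3 -1.6 -4.1] ang 0.38 F [-0.9  0.8 -0.6] w 0.0006 gf 0.0 J [-61.  42.  27.  98.  23.  69. -41.]
[array([385., 306.]), array([255., 306.])]
```

View pics/w0.png

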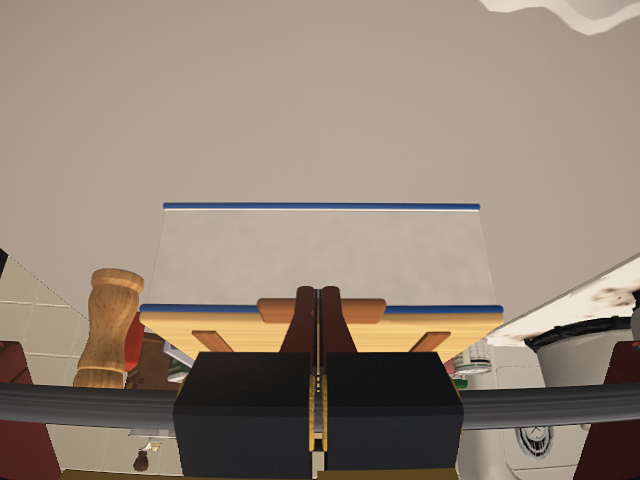

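The wrist view shows the tongue's front edge at x 258–386, row ~310, matching the prediction, with the fingers centred on it at column 320. Next I insert the fingers and start lifting.

```bash
python3 - <<'E'
from h import *
up=np.array([0,0,.003])
X,M=lidpose(0,45,.012)
rows(line(X+up,M,4)+[(X+up,M)],0)
ps=[(lidpose(th,45)[0]+up,M) for th in (0,.03,.07,.12,.17)]
rows(ps,0)
E
```

```text
[[-0.5, -0.0, 22.0, 0.0, -0.0, -0.0, 0], [-1.1, -0.0, 43.9, 0.0, -0.0, -0.0, 0], [-1.6, -0.0, 65.9, 0.0, -0.0, -0.0, 0], [-2.2, -0.0, 87.9, 0.0, -0.0, -0.0, 0], [-2.2, -0.0, 87.9, 0.0, -0.0, -0.0, 0]]
[[-12.0, -0.0, -0.1, 0.0, -0.0, -0.0, 0], [-16.8, -0.0, -5.2, 0.0, -0.0, -0.0, 0], [-23.6, -0.0, -11.7, 0.0, -0.0, -0.0, 0], [-32.3, -0.0, -19.6, 0.0, -0.0, -0.0, 0], [-41.5, -0.0, -27.0, 0.0, -0.0, -0.0, 0]]
```

>>> apply_moves --pt "-0.5 0 22 0 0 0 0" --pt "-1.1 0 44 0 0 0 0" --pt "-1.6 0 66 0 0 0 0" --pt "-2.2 0 87.9 0 0 0 0" --pt "-2.2 0 87.9 0 0 0 0"

```text
time_s: 2.9
eef_pos: [0.5587, 0.1095, 0.0777]
orientation: [179.8, 44.8, 98.4]
ft_force: [1.3, 0.2, -0.3]
grip_width: 0.0003
gripper_force: 0.0
```

>>> apply_moves --pt "-12 0 -0.1 0 0 0 0" --pt "-16.8 0 -5.2 0 0 0 0" --pt "-23.6 0 -11.7 0 0 0 0" --pt "-32.3 0 -19.6 0 0 0 0" --pt "-41.5 0 -27 0 0 0 0"

```text
time_s: 3.52
eef_pos: [0.5606, 0.1003, 0.1259]
orientation: [179.8, 44.9, 98.5]
ft_force: [1.6, 3.5, -1.0]
grip_width: 0.0005
gripper_force: 1.6
```

```bash
python3 - <<'E'
from h import *
check(); im,P=shot('top','pics/t1.png'); im2,_=shot('wrist','pics/w1.png')
cv2.imwrite('pics/c1.png',np.hstack([cv2.resize(im[110:310,240:500],(520,400)),cv2.resize(im2[180:480,170:470],(280,400))]))
E
```

```text
t 3.52 pos [0.5606 0.1003 0.1259] err mm [0.4 0.7 0. ] ang 0.16 F [ 1.6  3.5 -1. ] w 0.0005 gf 1.6 J [-57.  41.  29. 103.  26.  62. -40.]
```

View pics/c1.png

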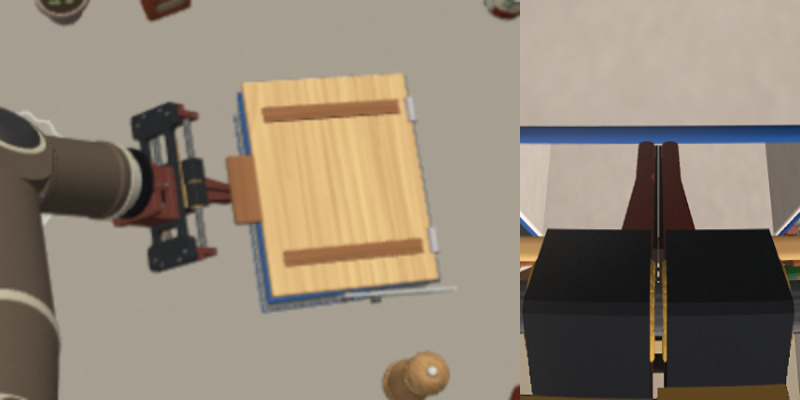

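The crop shows the fingers under the tongue and the lid lifted slightly (about 3.5 N). Continue along the arc.

```bash
python3 - <<'E'
from h import *
up=np.array([0,0,.003]);M=tool(45)
rows([(lidpose(th,45)[0]+up,M) for th in np.linspace(.17,1.20,18)[1:16]],0)
E
```

```text
[[-11.6, -0.0, -8.3, 0.0, -0.0, -0.0, 0], [-23.6, -0.0, -15.9, 0.0, -0.0, -0.0, 0], [-36.1, -0.0, -22.7, 0.0, -0.0, -0.0, 0], [-49.0, 0.0, -28.8, 0.0, -0.0, -0.0, 0], [-62.2, 0.0, -34.1, 0.0, -0.0, -0.0, 0]]
[[-13.5, 0.0, -4.5, 0.0, -0.0, -0.0, 0], [-27.3, 0.0, -8.2, 0.0, -0.0, -0.0, 0], [-41.2, 0.0, -11.0, 0.0, -0.0, -0.0, 0], [-55.3, 0.0, -13.0, 0.0, -0.0, -0.0, 0], [-69.5, 0.0, -14.1, 0.0, -0.0, -0.0, 0]]
[[-13.2, 0.0, -0.3, 0.0, -0.0, -0.0, 0], [-26.1, 0.0, 0.2, 0.0, -0.0, -0.0, 0], [-38.9, 0.0, 1.5, 0.0, -0.0, -0.0, 0], [-51.7, 0.0, 3.6, 0.0, -0.0, -0.0, 0], [-64.3, 0.0, 6.4, 0.0, -0.0, -0.0, 0]]
```

>>> apply_moves --pt "-11.6 0 -8.3 0 0 0 0" --pt "-23.6 0 -15.9 0 0 0 0" --pt "-36.1 0 -22.7 0 0 0 0" --pt "-49 0 -28.8 0 0 0 0" --pt "-62.2 0 -34.1 0 0 0 0"

```text
time_s: 4.25
eef_pos: [0.5629, 0.0788, 0.194]
orientation: [179.9, 44.9, 98.5]
ft_force: [-0.8, -0.2, -2.1]
grip_width: 0.0001
gripper_force: 0.7
```

>>> apply_moves --pt "-13.5 0 -4.5 0 0 0 0" --pt "-27.3 0 -8.2 0 0 0 0" --pt "-41.2 0 -11 0 0 0 0" --pt "-55.3 0 -13 0 0 0 0" --pt "-69.5 0 -14.1 0 0 0 0"

```text
time_s: 4.88
eef_pos: [0.569, 0.0403, 0.2528]
orientation: [179.9, 44.9, 98.5]
ft_force: [0.3, 0.2, -1.7]
grip_width: 0.0005
gripper_force: 0.8
```

>>> apply_moves --pt "-13.2 0 -0.3 0 0 0 0" --pt "-26.1 0 0.2 0 0 0 0" --pt "-38.9 0 1.5 0 0 0 0" --pt "-51.7 0 3.6 0 0 0 0" --pt "-64.3 0 6.4 0 0 0 0"

```text
time_s: 5.5
eef_pos: [0.5765, -0.0093, 0.2934]
orientation: [179.9, 44.9, 98.5]
ft_force: [0.5, 0.1, -2.0]
grip_width: 0.0002
gripper_force: 0.6
```

```bash
python3 - <<'E'
from h import *
check(); im,P=shot('top','pics/t2.png'); im2,_=shot('scene','pics/s2.png')
cv2.imwrite('pics/c2.png',np.hstack([cv2.resize(im[110:310,240:500],(400,308)),cv2.resize(im2[50:250,250:510],(400,308))]))
up=np.array([0,0,.003]);M=tool(45)
rows([(lidpose(th,45)[0]+up,M) for th in (1.12,1.17,1.21,1.25,1.29,1.32,1.35,1.38,1.40,1.42)],0)
E
```

```text
t 5.5 pos [ 0.5765 -0.0093  0.2934] err mm [ 0.1 -1.  -0.6] ang 0.08 F [ 0.5  0.1 -2. ] w 0.0002 gf 0.6 J [-53.  25.  34. 102.  32.  70. -26.]
[[-8.4, 0.0, 2.3, 0.0, -0.0, -0.0, 0], [-18.6, 0.0, 5.7, 0.0, -0.0, -0.0, 0], [-26.5, 0.0, 8.7, 0.0, -0.0, -0.0, 0], [-34.4, 0.0, 12.0, 0.0, -0.0, -0.0, 0], [-42.1, 0.0, 15.7, 0.0, -0.0, -0.0, 0]]
[[-5.7, 0.0, 2.9, 0.0, -0.0, -0.0, 0], [-11.3, 0.0, 6.0, 0.0, -0.0, -0.0, 0], [-16.8, 0.0, 9.3, 0.0, -0.0, -0.0, 0], [-20.4, 0.0, 11.6, 0.0, -0.0, -0.0, 0], [-23.9, 0.0, 13.9, 0.0, -0.0, -0.0, 0]]
```

View pics/c2.png

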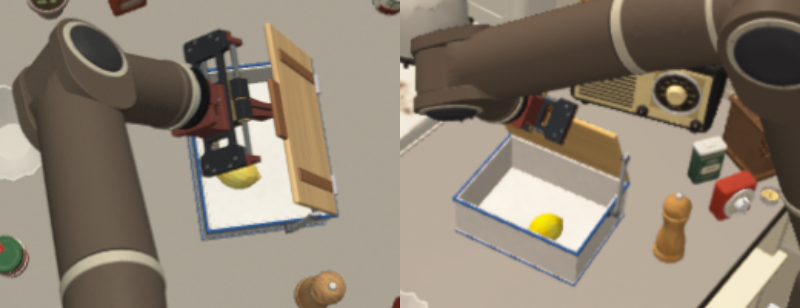

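The lid stands at about 1.1 rad, held by the fingers at the tongue, and the lemon is in view. Raise on to 1.42.

>>> apply_moves --pt "-8.4 0 2.3 0 0 0 0" --pt "-18.6 0 5.7 0 0 0 0" --pt "-26.5 0 8.7 0 0 0 0" --pt "-34.4 0 12 0 0 0 0" --pt "-42.1 0 15.7 0 0 0 0"

```text
time_s: 6.22
eef_pos: [0.5825, -0.0496, 0.3117]
orientation: [179.9, 44.9, 98.5]
ft_force: [-0.3, 0.1, -1.4]
grip_width: 0.0005
gripper_force: 0.3
```

>>> apply_moves --pt "-5.7 0 2.9 0 0 0 0" --pt "-11.3 0 6 0 0 0 0" --pt "-16.8 0 9.3 0 0 0 0" --pt "-20.4 0 11.6 0 0 0 0" --pt "-23.9 0 13.9 0 0 0 0"

```text
time_s: 6.85
eef_pos: [0.5865, -0.0757, 0.3185]
orientation: [179.9, 44.9, 98.5]
ft_force: [-0.6, 0.5, -0.2]
grip_width: 0.0002
gripper_force: 0.3
```

```bash
python3 - <<'E'
from h import *
check(); im,P=shot('top','pics/t3.png'); im2,S=shot('scene','pics/s3.png')
# lid top edge seen by expected projections
for th in (1.2,1.33,1.42,1.5): print(th,[np.round(proj(P,U(.204,th)+b*by),1) for b in (.125,-.125)],[np.round(proj(S,U(.204,th)+b*by),1) for b in (.125,-.125)])
cv2.imwrite('pics/c3.png',np.hstack([cv2.resize(im[130:280,330:460],(400,460)),cv2.resize(im2[80:220,300:420],(400,460))]))
E
```

```text
t 6.85 pos [ 0.5865 -0.0757  0.3185] err mm [-0.  -0.5 -1.1] ang 0.08 F [-0.6  0.5 -0.2] w 0.0002 gf 0.3 J [-48.  22.  36. 102.  35.  68. -21.]
1.2 [array([421.3, 123.4]), array([441. , 239.7])] [array([306.3,  98.6]), array([392. , 132.2])]
1.33 [array([433.6, 120.6]), array([453.9, 237.3])] [array([311.3,  90.8]), array([396.8, 123.7])]
1.42 [array([442.3, 119. ]), array([463. , 235.9])] [array([314.8,  85.9]), array([400.1, 118.4])]
1.5 [array([450. , 117.8]), array([471. , 234.6])] [array([318. ,  81.9]), array([403. , 114.1])]
```

View pics/c3.png

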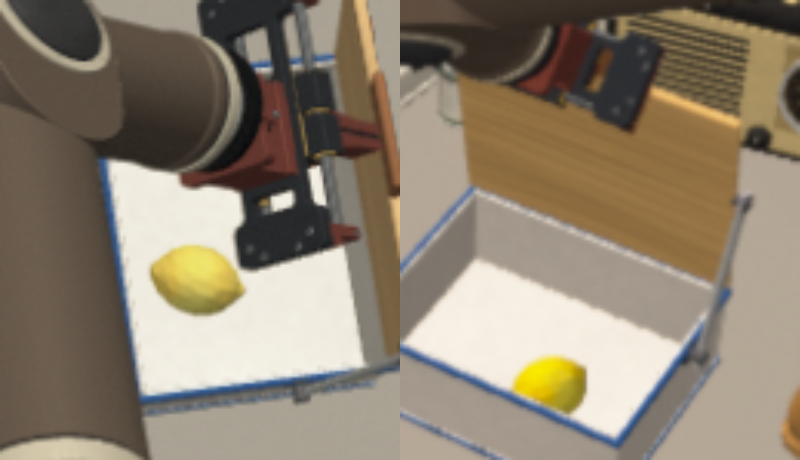

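The lid's near corner is at scene pixel (402,116), about 1.45 rad, past the catch angle. The stay's end is at the pin (crop (700,358)). Lower slowly now.

```bash
python3 - <<'E'
from h import *
up=np.array([0,0,.003]);M=tool(45)
rows([(lidpose(th,45)[0]+up,M) for th in np.linspace(1.41,1.27,15)],0)
E
```

```text
[[1.7, 0.0, -1.2, 0.0, -0.0, -0.0, 0], [3.5, 0.0, -2.3, 0.0, -0.0, -0.0, 0], [5.3, 0.0, -3.5, 0.0, -0.0, -0.0, 0], [7.1, 0.0, -4.6, 0.0, -0.0, -0.0, 0], [8.9, 0.0, -5.7, 0.0, -0.0, -0.0, 0]]
[[1.9, 0.0, -1.1, 0.0, -0.0, -0.0, 0], [3.7, 0.0, -2.2, 0.0, -0.0, -0.0, 0], [5.6, 0.0, -3.2, 0.0, -0.0, -0.0, 0], [7.4, 0.0, -4.3, 0.0, -0.0, -0.0, 0], [9.3, 0.0, -5.3, 0.0, -0.0, -0.0, 0]]
[[1.9, 0.0, -1.0, 0.0, -0.0, -0.0, 0], [3.8, 0.0, -2.0, 0.0, -0.0, -0.0, 0], [5.7, 0.0, -2.9, 0.0, -0.0, -0.0, 0], [7.6, 0.0, -3.9, 0.0, -0.0, -0.0, 0], [9.5, 0.0, -4.8, 0.0, -0.0, -0.0, 0]]
```

>>> apply_moves --pt "1.7 0 -1.2 0 0 0 0" --pt "3.5 0 -2.3 0 0 0 0" --pt "5.3 0 -3.5 0 0 0 0" --pt "7.1 0 -4.6 0 0 0 0" --pt "8.9 0 -5.7 0 0 0 0"

```text
time_s: 7.58
eef_pos: [0.5849, -0.065, 0.3162]
orientation: [179.9, 44.9, 98.5]
ft_force: [-0.5, 0.1, 0.1]
grip_width: 0.0009
gripper_force: 0.2
```

>>> apply_moves --pt "1.9 0 -1.1 0 0 0 0" --pt "3.7 0 -2.2 0 0 0 0" --pt "5.6 0 -3.2 0 0 0 0" --pt "7.4 0 -4.3 0 0 0 0" --pt "9.3 0 -5.3 0 0 0 0"

```text
time_s: 8.2
eef_pos: [0.5833, -0.0549, 0.3134]
orientation: [179.9, 44.9, 98.5]
ft_force: [-1.0, 0.1, 1.0]
grip_width: 0.0002
gripper_force: 0.3
```

>>> apply_moves --pt "1.9 0 -1 0 0 0 0" --pt "3.8 0 -2 0 0 0 0" --pt "5.7 0 -2.9 0 0 0 0" --pt "7.6 0 -3.9 0 0 0 0" --pt "9.5 0 -4.8 0 0 0 0"

```text
time_s: 8.82
eef_pos: [0.5818, -0.0449, 0.3101]
orientation: [179.9, 44.9, 98.5]
ft_force: [-0.6, -0.3, 0.1]
grip_width: 0.0004
gripper_force: 0.0
```

```bash
python3 - <<'E'
from h import *
check(); im,P=shot('top','pics/t4.png'); im2,S=shot('scene','pics/s4.png')
for th in (1.27,1.33,1.42): print(th,[np.round(proj(S,U(.204,th)+b*by),1) for b in (.125,-.125)])
cv2.imwrite('pics/c4.png',np.hstack([cv2.resize(im[130:280,330:460],(400,460)),cv2.resize(im2[80:220,300:420],(400,460))]))
E
```

```text
t 8.82 pos [ 0.5818 -0.0449  0.3101] err mm [-0.1 -0.1 -1.2] ang 0.08 F [-0.6 -0.3  0.1] w 0.0004 gf 0.0 J [-51.  23.  35. 102.  34.  69. -23.]
1.27 [array([308.9,  94.3]), array([394.6, 127.5])]
1.33 [array([311.3,  90.8]), array([396.8, 123.7])]
1.42 [array([314.8,  85.9]), array([400.1, 118.4])]
```

View pics/c4.png

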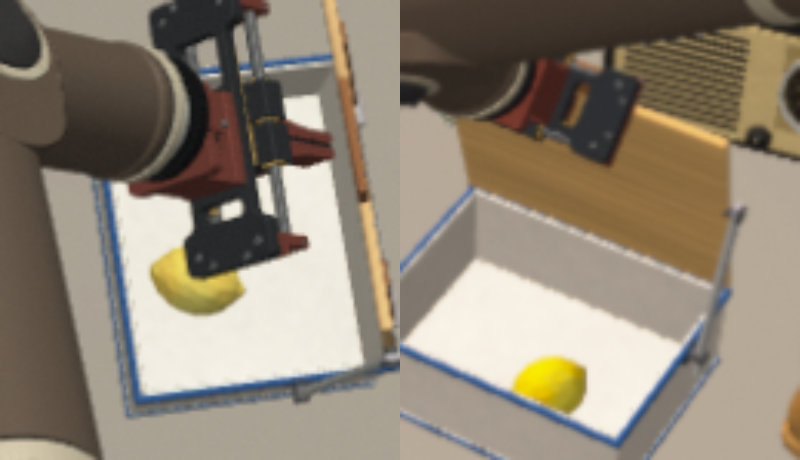

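The lid corner has settled at scene (399,125), which is about 1.33 rad. There is a gap between the fingers and the tongue and the finger force is 0, so it stands on the stay. Now back away and measure the lemon.

```bash
cat >> h.py <<'E'
def lemon(im,lo=(20,110,60),hi=(33,255,255),roi=None):
    h=cv2.cvtColor(im,cv2.COLOR_BGR2HSV); m=cv2.inRange(h,lo,hi)
    if roi: k=np.zeros_like(m); x0,y0,x1,y1=roi; k[y0:y1,x0:x1]=1; m*=k
    m=cv2.morphologyEx(m,cv2.MORPH_OPEN,np.ones((3,3))); c=max(cv2.findContours(m,0,2)[0],key=cv2.contourArea)
    mo=cv2.moments(c); return (mo['m10']/mo['m00'],mo['m01']/mo['m00']),cv2.minAreaRect(c),c
E
python3 - <<'E'
from h import *
im,P=load('pics/t3.png'); u,r,c=lemon(im,roi=(365,190,420,250)); X=plane(P,*u,.034); print(u,r,X)
b=cv2.boxPoints(r); B=[plane(P,*q,.034) for q in b]; e=[B[1]-B[0],B[2]-B[1]]; print([ (np.linalg.norm(v).round(4),np.degrees(np.arctan2(v[1],v[0])).round(1)) for v in e])
C=np.array([.5807,-.0376,0])+.002*-t; d=X-C; print('bin frame',d@-t,d@by)
im,S=load('pics/s3.png'); u2,_,c2=lemon(im,roi=(325,180,365,215)); print('scene',u2,'tri',tri(ray(P,*u),ray(S,*u2)))
p,M=getc(); 
a=p-M.apply([0,0,.10])
ps=line(a,M,4)
H=X.copy(); H[2]=.26
rows(ps+line(H-.05*-t*-1*0+0,tool(0),None,(a,M)),87)
E
```

```text
(393.3382352941176, 220.61010558069378) ((393.50006103515625, 221.00003051757812), (26.162948608398438, 21.920310974121094), 45.0) [ 0.54955498 -0.008519    0.034     ]
[(np.float64(0.055), np.float64(-43.6)), (np.float64(0.0641), np.float64(-134.8))]
bin frame -0.03540236352034071 -0.026469358352023676
scene (345.3027065527065, 196.07692307692307) tri (array([ 0.54532808, -0.00798906,  0.04561768]), np.float64(0.003965010127822916))
[[-0.0, -0.0, -25.0, 0.0, 0.0, 0.0, 87], [-0.0, 0.0, -50.0, 0.0, 0.0, 0.0, 87], [-0.0, 0.0, -75.0, 0.0, 0.0, 0.0, 87], [-0.0, 0.0, -100.0, 0.0, 0.0, 0.0, 87], [13.0, -5.3, -78.5, 0.0, 9.0, 0.0, 87]]
[[9.5, -5.4, 23.3, 0.0, 9.0, 0.0, 87], [18.9, -10.7, 46.6, 0.0, 18.0, 0.0, 87], [28.4, -16.0, 69.8, 0.0, 27.0, 0.0, 87], [37.9, -21.3, 93.1, 0.0, 36.0, 0.0, 87]]
```

>>> apply_moves --pt "0 0 -25 0 0 0 0" --pt "0 0 -50 0 0 0 0" --pt "0 0 -75 0 0 0 0" --pt "0 0 -100 0 0 0 87" --pt "13 -5.3 -78.5 0 9 0 87"

```text
time_s: 9.55
eef_pos: [0.5679, 0.0233, 0.3562]
orientation: [179.9, 35.7, 99.0]
ft_force: [-0.4, -1.0, -1.2]
grip_width: 0.017
gripper_force: 0.0
```

>>> apply_moves --pt "9.5 -5.4 23.3 0 9 0 87" --pt "18.9 -10.7 46.6 0 18 0 87" --pt "28.4 -16 69.8 0 27 0 87" --pt "37.9 -21.3 93.1 0 36 0 87" --pt "37.9 -21.3 93.1 0 36 0 87"

```text
time_s: 10.18
eef_pos: [0.5485, -0.0136, 0.2581]
orientation: [-180.0, -0.1, 98.1]
ft_force: [-0.2, 0.3, 0.8]
grip_width: 0.0669
gripper_force: 0.0
```

```bash
cat > lm.py <<'E'
from h import *
import sys
check(); im,P=shot('wrist',sys.argv[1]); u,r,c=lemon(im); X=plane(P,*u,.034)
q=np.array([plane(P,*p[0],.034)[:2] for p in c]); w,V=np.linalg.eigh(np.cov((q-q.mean(0)).T)); a=V[:,1]
print(u,cv2.contourArea(c),X,'axis deg',np.degrees(np.arctan2(a[1],a[0])),'len',np.ptp(q@a),'wid',np.ptp(q@V[:,0]))
E
python3 lm.py pics/w5.png; python3 - <<'E'
from h import *
im,S=shot('scene','pics/s5.png'); 
cv2.imwrite('pics/c5.png',np.hstack([cv2.resize(im[80:220,300:420],(390,455)),cv2.resize(cv2.imread('pics/w5.png'),(400,455))]))
E
```

```text
t 10.18 pos [ 0.5485 -0.0136  0.2581] err mm [-1.1 -5.1 -1.9] ang 0.51 F [-0.2  0.3  0.8] w 0.0669 gf 0.0 J [-28.  16.  30. 103.  -9.  63.  14.]
(318.5774769585253, 202.89655337941625) 3472.0 [ 0.5489738  -0.00978015  0.034     ] axis deg 80.83645566014236 len 0.07687924140342892 wid 0.05499102461941585
```

View pics/c5.png

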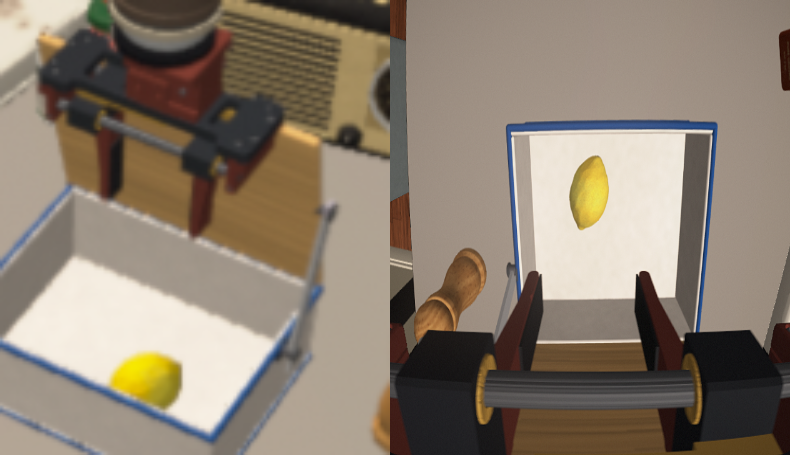

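The lid stands open with nothing touching it. The lemon is at wrist pixel (319,203) and measures 77×55 mm on the plane at z 34 mm, as it should; its axis is at 81°. Now descend and grasp across its width.

```bash
python3 - <<'E'
from h import *
im,P=load('pics/t3.png'); im,W=load('pics/w5.png'); print(tri(ray(P,393.3,220.6),ray(W,318.6,202.9)))
M=R.from_euler('z',-17.8,degrees=True)*tool(0)
G=np.array([.549,-.0095,.20]); 
ps=line(G,M,2); G2=G.copy(); G2[2]=.043
q=line(G2,M,7,(G,M),step=.03)
rows(ps+q+[(G2,M)],87)
E
```

```text
(array([ 0.54859667, -0.00813452,  0.03977584]), np.float64(0.0009118243089103914))
[[-0.5, -0.4, 30.0, 0.0, -0.0, 8.9, 87], [-0.9, -0.8, 60.0, 0.0, -0.0, 17.8, 87], [-0.9, -0.8, 82.4, 0.0, -0.0, 17.8, 87], [-0.9, -0.8, 104.9, 0.0, -0.0, 17.8, 87], [-0.9, -0.8, 127.3, 0.0, -0.0, 17.8, 87]]
[[-0.1, 0.0, 22.4, 0.0, -0.0, 0.0, 87], [-0.1, 0.0, 44.8, 0.0, -0.0, 0.0, 87], [-0.1, -0.0, 67.3, 0.0, -0.0, 0.0, 87], [-0.1, -0.0, 89.7, 0.0, -0.0, 0.0, 87], [-0.1, -0.0, 89.7, 0.0, -0.0, 0.0, 87]]
```

>>> apply_moves --pt "-0.5 -0.4 30 0 0 8.9 87" --pt "-0.9 -0.8 60 0 0 17.8 87" --pt "-0.9 -0.8 82.4 0 0 17.8 87" --pt "-0.9 -0.8 104.9 0 0 17.8 87" --pt "-0.9 -0.8 127.3 0 0 17.8 87"

```text
time_s: 10.9
eef_pos: [0.5496, -0.0065, 0.1313]
orientation: [179.9, -0.1, 81.1]
ft_force: [-0.6, -0.7, -0.8]
grip_width: 0.0871
gripper_force: 0.0
```

>>> apply_moves --pt "-0.1 0 22.4 0 0 0 87" --pt "-0.1 0 44.8 0 0 0 87" --pt "-0.1 0 67.3 0 0 0 87" --pt "-0.1 0 89.7 0 0 0 87" --pt "-0.1 0 89.7 0 0 0 87"

```text
time_s: 11.52
eef_pos: [0.5485, -0.0069, 0.0409]
orientation: [-179.9, -0.1, 81.0]
ft_force: [0.9, 0.5, 0.6]
grip_width: 0.087
gripper_force: 0.0
```

```bash
python3 lm.py pics/w6.png
```

```text
t 11.53 pos [ 0.5485 -0.0069  0.0409] err mm [-0.5  2.6 -2.1] ang 0.29 F [0.9 0.5 0.6] w 0.087 gf 0.0 J [-23.  33.  25. 113. -22.  38.   7.]
(318.3063628149362, 325.0794511336653) 15863.0 [ 0.54905891 -0.00767302  0.034     ] axis deg 109.5231279550393 len 0.07005738432283173 wid 0.06320180840264733
```

>>> apply_moves --pt "0 0 0 0 0 0 45" --pt "0 0 0 0 0 0 45" --pt "0 0 0 0 0 0 45" --pt "0 0 0 0 0 0 45" --pt "0 0 0 0 0 0 45"

```text
time_s: 12.2
eef_pos: [0.5491, -0.0094, 0.0423]
orientation: [180.0, -0.1, 80.8]
ft_force: [-1.6, 0.1, 5.6]
grip_width: 0.053
gripper_force: 30.0
```

>>> apply_moves --pt "0 0 0 0 0 0 45" --pt "0 0 0 0 0 0 45" --pt "0 0 -15 0 0 0 45" --pt "0 0 -35 0 0 0 45" --pt "0 0 -60 0 0 0 45"

```text
time_s: 12.82
eef_pos: [0.5487, -0.0097, 0.1029]
orientation: [-180.0, -0.1, 80.8]
ft_force: [-0.0, 0.9, -0.6]
grip_width: 0.053
gripper_force: 30.0
```

Lemon gripped (53 mm, 30 N) and lifted clear of the floor. Carry it to above the bowl and look once.

```bash
python3 - <<'E'
from h import *
p,M=getc(); p=p+np.array([0,0,.060]); setc(p,M)
a=p+np.array([0,0.02,.10]); B=np.array([.592,.35,.20])
rows(line(a,M,3)+line(B,tool(0),9,(a,M))+[(B,tool(0))]*3,45)
E
```

```text
[[6.6, -1.1, -33.3, 0.0, 0.0, 0.0, 45], [13.2, -2.1, -66.7, 0.0, 0.0, 0.0, 45], [19.8, -3.2, -100.0, 0.0, 0.0, 0.0, 45], [57.8, -4.5, -99.6, 0.0, -0.0, -2.0, 45], [95.8, -5.8, -99.3, 0.0, -0.0, -4.0, 45]]
[[38.0, 1.3, 0.4, 0.0, -0.0, -1.9, 45], [76.0, 2.7, 0.7, 0.0, -0.0, -3.9, 45], [114.0, 4.0, 1.1, 0.0, -0.0, -5.9, 45], [152.0, 5.3, 1.4, 0.0, -0.0, -7.9, 45], [190.0, 6.7, 1.8, 0.0, -0.0, -9.8, 45]]
[[37.2, 7.7, 0.3, 0.0, -0.0, -2.0, 45], [74.4, 15.5, 0.7, 0.0, -0.0, -4.0, 45], [74.4, 15.5, 0.7, 0.0, -0.0, -4.0, 45], [74.4, 15.5, 0.7, 0.0, -0.0, -4.0, 45], [74.4, 15.5, 0.7, 0.0, -0.0, -4.0, 45]]
```

>>> apply_moves --pt "6.6 -1.1 -33.3 0 0 0 45" --pt "13.2 -2.1 -66.7 0 0 0 45" --pt "19.8 -3.2 -100 0 0 0 45" --pt "57.8 -4.5 -99.6 0 0 -2 45" --pt "95.8 -5.8 -99.3 0 0 -4 45"

```text
time_s: 13.45
eef_pos: [0.5588, 0.0863, 0.2029]
orientation: [179.9, -0.2, 84.8]
ft_force: [1.0, -0.3, -0.8]
grip_width: 0.0533
gripper_force: 30.0
```

>>> apply_moves --pt "38 1.3 0.4 0 0 -1.9 45" --pt "76 2.7 0.7 0 0 -3.9 45" --pt "114 4 1.1 0 0 -5.9 45" --pt "152 5.3 1.4 0 0 -7.9 45" --pt "190 6.7 1.8 0 0 -9.8 45"

```text
time_s: 14.08
eef_pos: [0.5825, 0.2753, 0.2007]
orientation: [179.9, -0.1, 94.6]
ft_force: [0.7, -1.0, -0.4]
grip_width: 0.0525
gripper_force: 30.0
```

>>> apply_moves --pt "37.2 7.7 0.3 0 0 -2 45" --pt "74.4 15.5 0.7 0 0 -4 45" --pt "74.4 15.5 0.7 0 0 -4 45" --pt "74.4 15.5 0.7 0 0 -4 45" --pt "74.4 15.5 0.7 0 0 -4 45"

```text
time_s: 14.7
eef_pos: [0.5924, 0.3481, 0.1999]
orientation: [179.9, -0.1, 98.5]
ft_force: [0.3, 1.0, -0.7]
grip_width: 0.0532
gripper_force: 30.0
```

```bash
python3 - <<'E'
from h import *
check(); im,P=shot('wrist','pics/w7.png')
B=np.array([.592,.35]);
for a in range(0,360,30):
    q=np.round(proj(P,[*(B+.077*np.array([np.cos(np.radians(a)),np.sin(np.radians(a))])),.076])).astype(int); cv2.circle(im,tuple(int(v) for v in q),3,(0,0,255),-1)
    q=np.round(proj(P,[*(B+.03*np.array([np.cos(np.radians(a)),np.sin(np.radians(a))])),.011])).astype(int); cv2.circle(im,tuple(int(v) for v in q),2,(255,0,0),-1)
cv2.imwrite('pics/c7.png',im)
E
```

```text
t 14.7 pos [0.5924 0.3481 0.1999] err mm [ 0.4 -1.9 -0.1] ang 0.15 F [ 0.3  1.  -0.7] w 0.0532 gf 30.0 J [-50.  33.  24.  86. -14.  64. -15.]
```

View pics/c7.png

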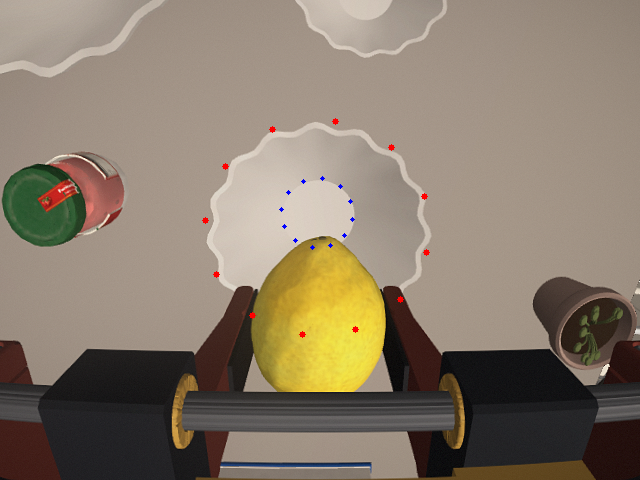

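The overlay shows the real rim at columns 210–430, about 4 px right of my circle, so the bowl centre is about (0.594, 0.348). Lower over that.

```bash
python3 - <<'E'
from h import *
M=tool(0); B=np.array([.594,.3495,.080]); q=B.copy(); q[2]=.063
rows(line(B,M,5)+line(q,M,4,(B,M))+[(q,M)],45)
E
```

```text
[[-0.2, 0.4, 24.0, 0.0, -0.0, 0.0, 45], [-0.3, 0.7, 48.0, 0.0, -0.0, 0.0, 45], [-0.5, 1.1, 72.0, 0.0, -0.0, 0.0, 45], [-0.6, 1.5, 96.0, 0.0, -0.0, 0.0, 45], [-0.8, 1.9, 120.0, 0.0, -0.0, 0.0, 45]]
[[0.0, -0.0, 4.2, 0.0, -0.0, 0.0, 45], [0.0, -0.0, 8.5, 0.0, -0.0, 0.0, 45], [0.0, -0.1, 12.7, 0.0, -0.0, 0.0, 45], [0.0, -0.1, 17.0, 0.0, -0.0, 0.0, 45], [0.0, -0.1, 17.0, 0.0, -0.0, 0.0, 45]]
```

>>> apply_moves --pt "-0.2 0.4 24 0 0 0 45" --pt "-0.3 0.7 48 0 0 0 45" --pt "-0.5 1.1 72 0 0 0 45" --pt "-0.6 1.5 96 0 0 0 45" --pt "-0.8 1.9 120 0 0 0 45"

```text
time_s: 15.38
eef_pos: [0.5944, 0.3486, 0.0791]
orientation: [179.9, -0.1, 98.5]
ft_force: [0.0, -0.4, -1.1]
grip_width: 0.0526
gripper_force: 30.0
```

>>> apply_moves --pt "0 0 4.2 0 0 0 45" --pt "0 0 8.5 0 0 0 45" --pt "0 0 12.7 0 0 0 45" --pt "0 0 17 0 0 0 45" --pt "0 0 17 0 0 0 45"

```text
time_s: 16.0
eef_pos: [0.5939, 0.3496, 0.0623]
orientation: [180.0, -0.1, 98.6]
ft_force: [0.0, 0.7, -1.2]
grip_width: 0.0525
gripper_force: 30.0
```

>>> apply_moves --pt "0 0 2 0 0 0 45" --pt "0 0 4 0 0 0 45" --pt "0 0 4 0 0 0 45"

```text
time_s: 16.38
eef_pos: [0.5939, 0.3495, 0.0582]
orientation: [180.0, -0.1, 98.6]
ft_force: [-0.6, -0.3, -1.1]
grip_width: 0.0529
gripper_force: 30.0
```

>>> apply_moves --pt "0 0 2 0 0 0 45" --pt "0 0 4 0 0 0 45" --pt "0 0 4 0 0 0 45"

```text
time_s: 16.75
eef_pos: [0.5939, 0.3495, 0.0541]
orientation: [180.0, -0.1, 98.6]
ft_force: [-0.2, 0.2, -0.5]
grip_width: 0.0528
gripper_force: 30.0
```

>>> apply_moves --pt "0 0 0 0 0 0 56" --pt "0 0 0 0 0 0 58" --pt "0 0 -1 0 0 0 59" --pt "0 0 -5 0 0 0 60" --pt "0 0 -10 0 0 0 62"

```text
time_s: 17.38
eef_pos: [0.5941, 0.3496, 0.0648]
orientation: [179.9, -0.1, 98.6]
ft_force: [0.4, 0.2, 0.1]
grip_width: 0.0616
gripper_force: 0.0
```

>>> apply_moves --pt "0 0 -6 0 0 0 64" --pt "0 0 -14 0 0 0 68" --pt "0 0 -30 0 0 0 70" --pt "0 0 -60 0 0 0 70" --pt "0 0 -100 0 0 0 70"

```text
time_s: 18.0
eef_pos: [0.5936, 0.3491, 0.1655]
orientation: [180.0, -0.1, 98.6]
ft_force: [-0.6, 0.4, 0.1]
grip_width: 0.0698
gripper_force: 0.0
```

>>> apply_moves --pt "0 0 -40 0 0 0 70" --pt "20 -20 -80 0 0 0 70" --pt "50 -50 -110 0 0 0 70" --pt "80 -80 -110 0 0 0 70" --pt "80 -80 -110 0 0 0 70"

```text
time_s: 18.62
eef_pos: [0.4996, 0.4198, 0.2759]
orientation: [180.0, -0.3, 98.9]
ft_force: [0.6, -0.4, 0.3]
grip_width: 0.0701
gripper_force: 0.0
```

```bash
python3 - <<'E'
from h import *
check(); im,P=shot('top','pics/t8.png'); w,W=shot('wrist','pics/w8.png'); s,S=shot('scene','pics/s8.png')
a=cv2.resize(im[130:310,200:490],(800,300),interpolation=3) ; cv2.imwrite('pics/c8.png',np.vstack([cv2.resize(im[130:330,160:500],(510,300)),np.hstack([cv2.resize(w,(255,300)),cv2.resize(s[80:260,200:420],(255,300))])]))
E
```

```text
t 18.62 pos [0.4996 0.4198 0.2759] err mm [-94.4  70.3 213. ] ang 0.42 F [ 0.6 -0.4  0.3] w 0.0701 gf 0.0 J [-61.  26.  24.  86. -11.  70. -26.]
```

View pics/c8.png

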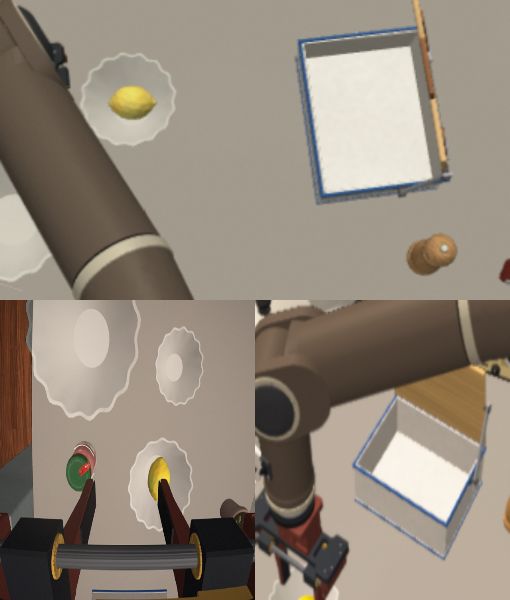

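The lemon lies in the middle bowl (top crop (131,101)), the lid is still propped, and the jar, mill and bowl are undisturbed. The arm is clear, so I hand in.

```bash
python3 -c "
from plant import ticket
print(ticket.close_job())"
```

```text
the job is handed in; nothing more can be done
None
```

The lid is propped on its stay and the lemon is in the middle-sized glass bowl. The jam jar and pepper mill are undisturbed, and the job was handed in at about 19 s of the 72 s allowed.

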